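# Return the finishing tools to their outlines

### The arm

A 6-joint arm with a two-finger parallel gripper is mounted at the origin on the work surface. World frame = base frame: x ahead of the robot, y to its left, z up, the work surface at z = 0. Lengths are in m, angles in rad, forces in N, time in s.
With the tool pointing down it reaches from about 0.25 to 0.775 m from the base axis. Payload 4 kg.
Tool frame: the origin (TCP) lies between the finger pads; the fingertips stand 14 mm ahead of it and the grasp point (between the pads) lies 5 mm behind it (nose_length is the distance from the TCP to the fingertips, in m); z points along the fingers, y is the line along which they close (so a half turn about z gives the same grasp; the last joint's range is limited). The gripper opens to 94 mm and grips with 3 to 60 N. Pads are 16 mm wide; open, the fingers measure 119 mm over their backs; the gripper's body (75 mm by 177 mm) begins 78 mm behind the grasp point.
Start: joints at [1.081, 0.087, 1.371, -0, 1.684, -0.103], TCP at [0.207, 0.509, 0.22] pointing down, gripper open.
Joint ranges: [-3.1, 3.1], [-0.76, 2.03], [0.27, 2.55], [-1.08, 4.22], [0.17, 2.65], [-2.57, 2.57]. Speed limits (rad/s): [2.79, 2.79, 3.14, 3.14, 3.14, 3.14].

### API

Orientations are given as [roll, pitch, yaw] about the fixed x, y, z axes, in that order (R = Rz(yaw) Ry(pitch) Rx(roll)).
In Python, from bench import * gives the robot as it stands.
- The arm moves only by the tool move_arm, never from a script. Its argument "steps" is one flat list of numbers, 7 for each row, row after row: the turn, a rotation vector about the world's x, y, z in rad, then the shift along the world's x, y, z in m, then the opening, from 0 (shut) to 1 (fully open). A call has 1 to 12 rows; each row is the pose to reach, as a shift and turn from the pose commanded when the call began; what a row does not reach only later rows make up. A row lasts 1/10 s, in which the tool goes at most 50 mm and 8.59 degrees, less where a joint would pass 70% of its speed; a pose out of reach is approached as far as the arm can. A call with a gripper value outside its range is refused whole. The fingers move at their own pace and stop on an object; the grip force is fixed at half the most. Time passes only in rows, so rows that repeat a pose let the fingers close. It gives the time, the measured TCP pose, the force, the opening and the grip force at its end, in the units of the state.
- get_obs(): the state, without advancing time (a new reading comes with each control period).
- snapshot(name): name is "scene" or "top" or "wrist"; returns (picture, depth): 384x512x3 uint8, red, green, blue; 384x512 float32, m along the optical axis (not along the pixel's ray), 0 where there is no reading.
- camera_model(name): a dict with "fx", "fy", "cx", "cy" (pixels), "k1" (the pictures are not rectified: a ray, as slopes to the right and down, at radius r is drawn at 1 + k1 r^2 times it, then the intrinsics apply), "rvec" (rotation vector, rad) and "tvec" (3), from world to camera coordinates, as OpenCV has them. Camera axes: x right, y down, z forward; pixel columns grow to the right and rows downward; lengths in m; the calibration is good to about 2 mm. A picture is of the moment at which its call begins: read the wrist's pose just before it. camera_model takes no time and is no camera call; for the wrist camera it gives the pose at the moment of the call.
- close_job(): hands the job in; it is judged then, once.
Trained networks look in the newest picture that a camera, given by its name, has taken for a name from the list of things; names that differ only in an ending like _2 or _b are one class to them, and where a whole thing is asked for, a point or a joint stands for the part that bears it (a point fixed in the world has none). Each returns a list of dicts, best first, with "score" (0 to 1); they miss things now and then, are a little off and sometimes report something else, mostly with a low value. They report only what shows in the picture. A call takes as long as a camera call. They do not tell look-alikes from the thing itself.
- silhouettes(camera, target): "pixels" (384x512 bool, what is visible of it) and "uv" ([column, row] in pixels, amid what is visible of it).
- spot_point(camera, target): "uv" ([column, row] in pixels: a listed point, or the origin of a listed thing).
The state is a dict: "time": time; "joint_positions": joint angles; "qvel": joint speeds; "joint_torque": joint torques, N m; "tool_pos": TCP position; "ee_rot": TCP orientation; "wrist_force": force on the tool from outside, world axes, zero at the start; "wrist_torque": the same for the moment, N m; "width": finger opening in m; "finger_force": force on a finger pad.
Only numpy, scipy, OpenCV 4.12 (cv2) and the standard library are available. Lean on these libraries where they do the work, as an engineer would, in place of code of your own. Each camera call takes 0.05 s, during which the arm holds its last target. There are 200 camera calls.

### The job

Put the bench back in order: lay the filling knife, the paint brush, the sanding block and the roll of tape each flat on the place mat with its own outline, covering the outline squarely, with blade and bristles pointing the way they are drawn. Leave the paint tin and the respirator where they are.

Things in the scene. Friction and masses are not known exactly. Their poses are not given: they have to be found in the camera images.
- knife: filling knife, 165 mm long, 90 g: wooden handle 24 mm wide (y), 18 mm thick, from x = -50 to +35 mm; then brass bolster; then thin steel blade (8 to 10 mm above the underside) widening to 50 mm, ending at x = +115 mm. x points from handle to blade; grip the handle across y at the origin. Starts flat on the bench (z = 0); origin on its underside.
- brush: flat paint brush, 148 mm long, 80 g: red handle 24 mm wide (y), 16 mm thick, from x = -50 to +20 mm; then it widens to steel ferrule and pale bristles 50 mm wide, ending at x = +98 mm. x points from handle to bristles; grip the handle across y at the origin. Starts flat on the bench (z = 0); origin on its underside.
- block: cork sanding block 110 mm (x) by 55 mm (y), 32 mm high, 60 g. Origin under its centre; grip across y. Starts flat on the bench (z = 0); origin on its underside.
- tape: roll of blue painter's tape lying flat, 100 g: outside diameter 100 mm, hole 76 mm, wall 12 mm, height 30 mm. Origin at its centre. Too wide to span: pinch the wall radially, 44 mm from the centre, one finger in the hole. Starts flat on the bench (z = 0); origin on its underside.
- mat_knife: fixed black rubber mat 185 x 80 mm (x, y), 4 mm thick, with the knife's outline inlaid flush in yellow, centred. Origin: centre of its underside on the bench, z up. x runs along the outline from handle to blade. A knife in its outline has its origin at x = -32.5 mm, y = 0 of the mat and its x along the mat's x.
- mat_brush: fixed black rubber mat 175 x 80 mm (x, y), 4 mm thick, with the brush's outline inlaid flush in yellow, centred. Origin: centre of its underside on the bench, z up. x runs along the outline from handle to bristles. A brush in its outline has its origin at x = -24 mm, y = 0 of the mat and its x along the mat's x.
- mat_block: fixed black rubber mat 140 x 85 mm (x, y), 4 mm thick, with the block's 110 x 55 mm oblong inlaid flush in yellow, centred. Origin: centre of its underside on the bench, z up. The oblong's long side lies along x; either way round is right for the block.
- mat_tape: fixed black rubber mat 125 x 125 mm (x, y), 4 mm thick, with a ring of the tape roll's size inlaid flush in yellow, centred. Origin: centre of its underside on the bench, z up. Any turn of the roll is right.
- tin: bystander: closed paint tin with cream band, diameter 110 mm, 130 mm high, standing loose on the bench. Origin under its centre.
- mask: bystander: half-mask respirator lying loose face up, black cup with two grey round filters, about 120 x 200 mm (long along y), 80 mm high. Origin under its centre.
Things that resemble listed ones, but are neither listed nor needed, are in the scene too. There is more than one size of the tape; the one meant has the size given above.

How it is judged:
At the end, for the whole second after the job is handed in: Each tool lies flat and still on its own mat, let go, within 15 mm of its outline's place and, except the tape, within 0.25 rad of its direction, blade and bristles as drawn. Tin and respirator are upright and within 20 mm of where they stood (x of knife in the frame of mat_knife between -0.0475 and -0.0175 m and y of knife in the frame of mat_knife between -0.015 and 0.015 m and x of mat_knife in the frame of knife above 0 m and angle between the x axis of knife and the x axis of mat_knife, either way round below 0.25 rad and height (world z) of each of knife, brush, block, tape below 0.01 m and angle between each of knife, brush, block, tape's own z axis and vertical below 0.12 rad and linear speed of each of knife, brush, block, tape below 0.02 m/s and contact force between each of knife, brush, block, tape and the fingers below 0.1 N and x of brush in the frame of mat_brush between -0.039 and -0.009 m and y of brush in the frame of mat_brush between -0.015 and 0.015 m and x of mat_brush in the frame of brush above 0 m and angle between the x axis of brush and the x axis of mat_brush, either way round below 0.25 rad and horizontal distance between block and mat_block below 0.015 m and angle between the x axis of block and the x axis of mat_block, either way round below 0.25 rad and horizontal distance between tape and mat_tape below 0.015 m and distance of each of tin, mask from where it was at the start of the episode below 0.02 m and angle between each of tin, mask's own z axis and vertical below 0.15 rad); the robot touches nothing.
It fails at once if the paint tin or the respirator is pushed more than 20 mm or tipped (distance of any of tin, mask from where it was at the start of the episode above 0.02 m or angle between any of tin, mask's own z axis and vertical above 0.15 rad).
It also fails if it takes over 106 s, if anything falls off the work surface, if the arm or the gripper's body presses on something with over 40 N, if the wrist force passes 120 N, or if a joint passes its speed limit or range.

## Working session

There is one attempt and no reset: what is moved stays moved. The work goes in short steps, Python scripts to look and compute and a tool call to move; the robot and the scene stay as the last step left them, time stands still between calls to the robot, and variables do not carry over. Pictures are saved under pics/ and viewed, at most 14 in all, crops included, and the job is handed in when it is done.

Besides the shell and the picture viewer there is one more tool, called as a command line: name --argument value ..., lists and objects as JSON in quotes. move_arm: Moves the arm, as the interface text tells. Its arguments: {"type":"object","properties":{"steps":{"type":"array"}},"required":["steps"]}

```bash
ls; mkdir -p pics; cat > h.py <<'E'
from bench import *
import numpy as np, cv2
def save(n,im,s=1.5): cv2.imwrite(n,cv2.resize(im[:,:,::-1],None,fx=s,fy=s))
def rays(m,uv):
    K=np.array([[m['fx'],0,m['cx']],[0,m['fy'],m['cy']],[0,0,1]]);R=cv2.Rodrigues(np.array(m['rvec'],float))[0]
    p=cv2.undistortPoints(np.array(uv,float).reshape(-1,1,2),K,np.array([m['k1'],0,0,0,0.]))[:,0]
    d=np.c_[p,np.ones(len(p))]
    return -R.T@np.array(m['tvec']).ravel(), d@R
def onplane(m,uv,z):
    o,d=rays(m,uv); return o+d*((z-o[2])/d[:,2])[:,None]
def cloud(m,uv,dep):
    o,d=rays(m,uv); return o+d*np.array(dep).reshape(-1,1)
E
python3 - <<'E'
from h import *
for n in("scene","top"):
    im,d=snapshot(n);save(f"pics/{n}0.png",im); np.savez(f"{n}0.npz",im=im,d=d)
m=camera_model("top");print(m)
print(onplane(m,[[0,0],[511,0],[511,383],[0,383]],0).round(3))
for t in"knife brush block tape mat_knife mat_brush mat_block mat_tape tin mask".split():
    for r in silhouettes("top",t):
        px=r["pixels"];ys,xs=np.nonzero(px);d_=d[ys,xs];P=cloud(m,np.c_[xs,ys],d_)[d_>0]
        print(t,round(r["score"],2),np.round(r["uv"]),len(xs),"med",np.median(P,0).round(3),"bb",P.min(0).round(3),P.max(0).round(3))
E
```

```text
pics
{'fx': 418.5300605556379, 'fy': 418.5300605556379, 'cx': 254.7526045523613, 'cy': 191.56942159256516, 'k1': -0.13179248126958068, 'rvec': array([ 2.17227814, -2.05067154,  0.20892878]), 'tvec': array([-0.02153107,  0.45502165,  1.35122687])}
[[ 1.231  1.132  0.   ]
 [ 1.358 -1.035  0.   ]
 [-0.158 -0.917  0.   ]
 [-0.258  0.843  0.   ]]
knife 0.57 [250. 197.] 402 med [0.449 0.025 0.012] bb [ 0.389 -0.029 -0.001] [0.531 0.09  0.024]
brush 0.77 [181. 206.] 455 med [0.395 0.254 0.015] bb [ 0.34   0.205 -0.003] [0.465 0.318 0.024]
block 0.97 [299. 190.] 538 med [ 0.469 -0.136  0.031] bb [ 0.415 -0.173 -0.004] [ 0.528 -0.098  0.039]
block 0.4 [ 96. 138.] 1249 med [0.595 0.536 0.124] bb [ 0.55   0.495 -0.008] [0.688 0.606 0.135]
tape 0.84 [349. 202.] 375 med [ 0.424 -0.334  0.028] bb [ 0.368 -0.389 -0.005] [ 0.473 -0.295  0.037]
tape 0.67 [333. 249.] 150 med [ 0.279 -0.267  0.019] bb [ 0.241 -0.317 -0.008] [ 0.305 -0.253  0.029]
tape 0.51 [394. 219.] 174 med [ 0.389 -0.489  0.019] bb [ 0.355 -0.529 -0.005] [ 0.422 -0.457  0.029]
mat_knife 0.87 [338. 166.] 1136 med [ 0.575 -0.285  0.004] bb [ 0.484 -0.328 -0.006] [ 0.674 -0.246  0.012]
mat_knife 0.44 [181. 203.] 429 med [0.394 0.257 0.015] bb [ 0.344  0.209 -0.006] [0.465 0.318 0.024]
mat_brush 0.7 [288. 140.] 1017 med [ 0.661 -0.106  0.004] bb [ 0.572 -0.157 -0.007] [ 0.754 -0.058  0.014]
mat_block 0.58 [232. 138.] 891 med [0.66  0.099 0.004] bb [ 0.589  0.051 -0.005] [0.735 0.145 0.012]
mat_tape 0.93 [172. 156.] 1201 med [0.576 0.301 0.004] bb [ 0.511  0.234 -0.006] [0.645 0.374 0.014]
tin 0.92 [ 95. 138.] 1230 med [0.593 0.537 0.124] bb [ 0.55   0.495 -0.004] [0.703 0.643 0.135]
mask 0.94 [410. 174.] 1159 med [ 0.546 -0.52   0.057] bb [ 0.495 -0.617 -0.005] [ 0.623 -0.444  0.082]
```

```bash
python3 - <<'E'
from h import *
im=np.load("top0.npz")["im"]; save("pics/topc.png",im[100:280,60:460],2)
E
```

```text
(no output)
```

View pics/topc.png

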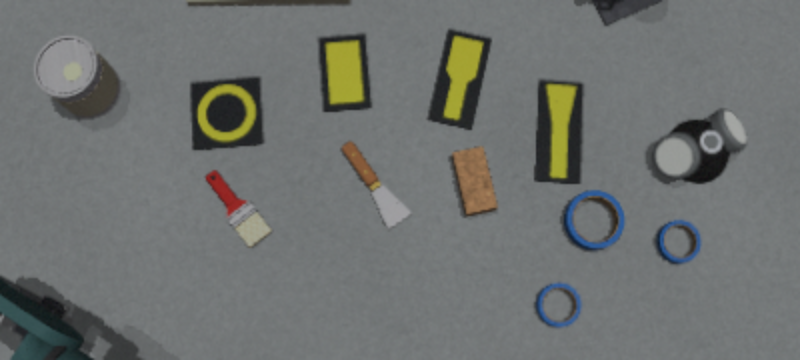

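View pics/scene0.png

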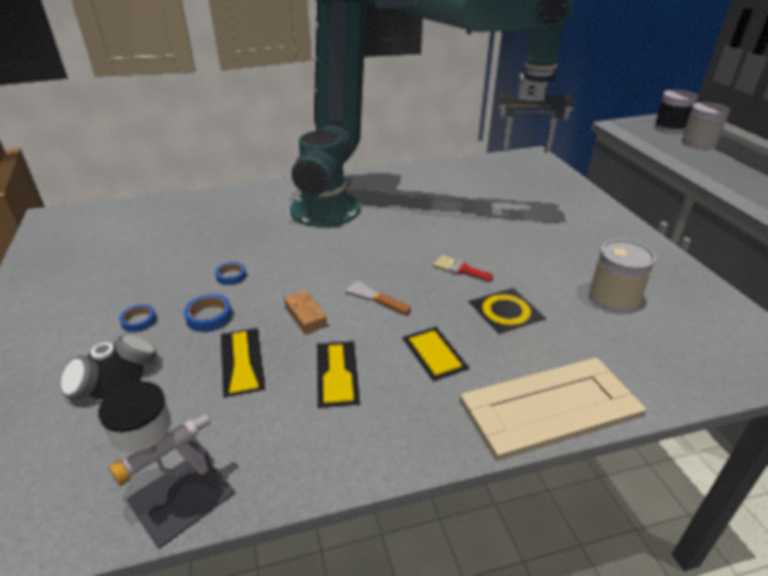

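Look-alikes: three blue rings at about (349,202), (333,249) and (394,219) in the top picture. The first is the roughly 100 mm one. I'll measure all three, along with the poses of the tools and mats.

```bash
cat > meas.py <<'E'
from h import *
def hue(im):
    h=cv2.cvtColor(cv2.GaussianBlur(im,(3,3),0),cv2.COLOR_RGB2HSV).astype(int); return h[...,0],h[...,1],h[...,2]
def win(mask,uv,r):
    o=np.zeros(mask.shape,bool);c,w=int(uv[0]),int(uv[1]);s=np.s_[max(w-r,0):w+r,max(c-r,0):c+r];o[s]=mask[s];return o
def big(mask):
    n,l,s,c=cv2.connectedComponentsWithStats(mask.astype(np.uint8)); return l==1+np.argmax(s[1:,4])
def pts(m,mask,z):
    ys,xs=np.nonzero(mask);return onplane(m,np.c_[xs,ys],z)[:,:2]
def rect(P):
    (c,s,a)=cv2.minAreaRect((P*1000).astype(np.float32)); 
    if s[0]<s[1]: s=s[::-1];a+=90
    return np.round(np.array(c)/1000,4),np.round(s),round(a,1)
def axis(P):
    c=P.mean(0);w,v=np.linalg.eigh(np.cov((P-c).T));return c,v[:,1]
E
python3 - <<'E'
from meas import *
f=np.load("top0.npz");im=f["im"];m=camera_model("top");H,S,V=hue(im)
print("cam",rays(m,[[0,0]])[0].round(2))
Y=(H>22)&(H<35)&(S>150)&(V>80)
for n,uv in dict(mk=(338,166),mb=(288,140),ml=(232,138),mt=(172,156)).items():
    M=big(win(Y,uv,30));P=pts(m,M,.004);c,v=axis(P);print(n,M.sum(),P.mean(0).round(4),"pca",np.degrees(np.arctan2(v[1],v[0])).round(1),"rect",*rect(P), "skew",np.mean(((P-np.array(rect(P)[0]))@v)).round(4))
def show(n,M,z):
    P=pts(m,M,z);c,v=axis(P);print(n,M.sum(),c.round(4),"pca",np.degrees(np.arctan2(v[1],v[0])).round(1),*rect(P));return c
print(im[185:191:2,240],im[200,255],im[190,300],im[190,167],im[215,185])
hk=show("knife handle",big(win((H<18)&(S>110),(243,185),22)),.016)
bl=show("blade",big(win((S<40)&(V>150),(255,203),16)),.01)
show("block",big(win((H<18)&(S>90),(298,190),28)),.032)
hr=show("brush handle",big(win(((H<8)|(H>172))&(S>130),(172,196),22)),.014)
br=show("bristle",big(win((V>140)&(S<100),(185,217),14)),.014)
for a,b in((hk,bl),(hr,br)): print("dir",np.degrees(np.arctan2(*(b-a)[::-1])).round(1),np.linalg.norm(b-a).round(4))
for uv in((357,209),(339,252),(399,221)):
    M=big(win((H>98)&(H<125)&(S>130),uv,20));P=pts(m,M,.03);(c,r)=cv2.minEnclosingCircle((P*1000).astype(np.float32));print("ring",M.sum(),np.round(c),round(r,1),P.mean(0).round(4))
save("pics/rings.png",im[185:280,310:430],5)
E
```

```text
cam [ 0.17 -0.01  1.42]
mk 443 [ 0.5861 -0.2863] pca 178.7 rect [ 0.5777 -0.2917] [167.  50.] 3.3 skew -0.0082
mb 466 [ 0.6738 -0.1088] pca 170.4 rect [ 0.6628 -0.1073] [153.  54.] 170.5 skew -0.0111
ml 513 [0.6616 0.0982] pca -171.8 rect [0.6621 0.0982] [114.  60.] 8.2 skew 0.0005
mt 350 [0.5752 0.3   ] pca 159.0 rect [0.575  0.3011] [103. 100.] 140.1 skew -0.0006
[[129  86  55]
 [102  71  47]
 [ 60  56  54]] [156 157 159] [153 116  83] [143  34  33] [162 160 138]
knife handle 132 [0.4936 0.0593] pca -142.5 [0.494  0.0595] [81. 20.] 37.8
blade 165 [0.4236 0.0029] pca -142.8 [0.4232 0.0072] [61. 36.] 47.8
block 487 [ 0.4717 -0.1369] pca -165.0 [ 0.4719 -0.1368] [109.  53.] 15.1
brush handle 146 [0.4314 0.2884] pca -138.0 [0.4348 0.2874] [78. 31.] 37.7
bristle 149 [0.3707 0.2334] pca 121.1 [0.3702 0.2334] [44. 40.] 132.9
dir -141.2 0.0899
dir -137.8 0.0819
ring 207 [ 417. -342.] 50.9 [ 0.4144 -0.3372]
ring 64 [ 272. -283.] 34.9 [ 0.2721 -0.2688]
ring 66 [ 386. -484.] 33.6 [ 0.3818 -0.4663]
```

View pics/rings.png

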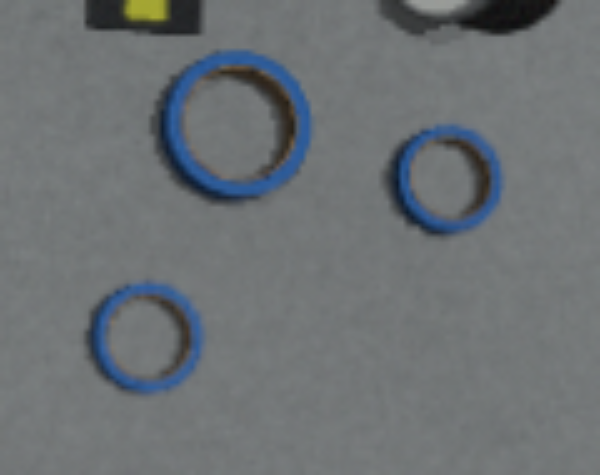

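The big ring at top (357,210) measures about 51 mm radius, and the other two (339,252) and (399,221) about 34 mm, so the big one is the tape meant. Next I'll check the gripper's yaw convention.

```bash
python3 - <<'E'
from h import *
from scipy.spatial.transform import Rotation as R
o=get_obs();print(o)
e=np.array(o["ee_rot"]).ravel()
r=R.from_euler("xyz",e).as_matrix();print(r.round(3),"tool y angle",np.degrees(np.arctan2(r[1,1],r[0,1])))
E
```

```text
{'time': 0.6, 'joint_positions': array([ 1.08092240e+00,  8.71935594e-02,  1.37067225e+00, -2.90392611e-05,
        1.68359211e+00, -1.03095732e-01]), 'qvel': array([ 0.00094655, -0.00116923,  0.00139974,  0.00156546,  0.00068419,
        0.00020437]), 'joint_torque': array([-5.89781102e-04, -3.39780200e+01, -3.02415347e+01,  7.15921749e-02,
        2.36893992e-02, -6.57063097e-06]), 'tool_pos': array([0.20748842, 0.50939211, 0.2195235 ]), 'ee_rot': array([3.14146160e+00, 4.25669867e-05, 2.75481119e+00]), 'wrist_force': array([-0.52897645,  0.91567941, -0.08277861]), 'wrist_torque': array([0.00534428, 0.07270052, 0.05727144]), 'finger_force': 0.0, 'width': 0.0940639257438962}
[[-0.926  0.377  0.   ]
 [ 0.377  0.926  0.   ]
 [-0.     0.    -1.   ]] tool y angle 67.83905485659841
```

move_arm --steps '[0,0,-2.022,0.214,-0.23,-0.14,1,0,0,-2.022,0.214,-0.23,-0.14,1,0,0,-2.022,0.214,-0.23,-0.14,1,0,0,-2.022,0.214,-0.23,-0.14,1,0,0,-2.022,0.214,-0.23,-0.14,1,0,0,-2.022,0.214,-0.23,-0.14,1,0,0,-2.022,0.214,-0.23,-0.14,1,0,0,-2.022,0.214,-0.23,-0.14,1,0,0,-2.022,0.214,-0.23,-0.14,1,0,0,-2.022,0.214,-0.23,-0.14,1,0,0,-2.022,0.214,-0.23,-0.14,1,0,0,-2.022,0.214,-0.23,-0.14,1]'

```text
time: 1.8
tool_pos: [0.4216, 0.2793, 0.0796]
ee_rot: [3.141, -0.0, 0.948]
wrist_force: [0.2, 0.5, 0.4]
width: 0.0941
finger_force: 0.0
```

move_arm --steps '[0,0,-0.13,0,0,0,1,0,0,-0.22,0,0,0,1,0,0,-0.22,0,0,-0.03,1,0,0,-0.22,0,0,-0.055,1,0,0,-0.22,0,0,-0.0635,1,0,0,-0.22,0,0,-0.0635,1,0,0,-0.22,0,0,-0.0635,0,0,0,-0.22,0,0,-0.0635,0,0,0,-0.22,0,0,-0.0635,0,0,0,-0.22,0,0,-0.0635,0,0,0,-0.22,0,0,-0.0635,0,0,0,-0.22,0,0,-0.0635,0]'

```text
time: 3.0
tool_pos: [0.4215, 0.2794, 0.0161]
ee_rot: [3.141, -0.0, 0.735]
wrist_force: [-0.4, 0.7, 0.1]
width: 0.0495
finger_force: 0.0
```

move_arm --steps '[0,0,0,0,0,0,0,0,0,0,0,0,0,0,0,0,0,0,0,0,0,0,0,0,0,0,0,0,0,0,0,0,0,0,0,0,0,0,0,0,0,0,0,0,0,0,0,0.02,0,0,0,0,0,0,0.05,0,0,0,0,0,0,0.08,0,0,0,0,0,0,0.08,0]'

```text
time: 4.0
tool_pos: [0.4244, 0.2809, 0.1007]
ee_rot: [3.139, -0.009, 0.735]
wrist_force: [-0.5, 0.3, -0.1]
width: 0.0239
finger_force: 30.0
```

move_arm --steps '[0,0,2.241,0.2175,-0.383,0,0,0,0,2.241,0.2175,-0.383,0,0,0,0,2.241,0.2175,-0.383,0,0,0,0,2.241,0.2175,-0.383,0,0,0,0,2.241,0.2175,-0.383,0,0,0,0,2.241,0.2175,-0.383,0,0,0,0,2.241,0.2175,-0.383,0,0,0,0,2.241,0.2175,-0.383,0,0,0,0,2.241,0.2175,-0.383,0,0,0,0,2.241,0.2175,-0.383,0,0,0,0,2.241,0.2175,-0.383,0,0,0,0,2.241,0.2175,-0.383,0,0]'

```text
time: 5.2
tool_pos: [0.6382, -0.1047, 0.0931]
ee_rot: [-3.14, -0.003, 2.456]
wrist_force: [-0.2, 0.7, -1.1]
width: 0.024
finger_force: 30.0
```

```bash
python3 - <<'E'
from h import *
im,d=snapshot("top");save("pics/b1.png",im[100:250,200:400],3)
o=get_obs();print(o["tool_pos"],o["ee_rot"],o["width"])
E
```

```text
[ 0.63809386 -0.10418544  0.09329723] [-3.14011207 -0.00340492  2.46104779] 0.023476697045235032
```

View pics/b1.png

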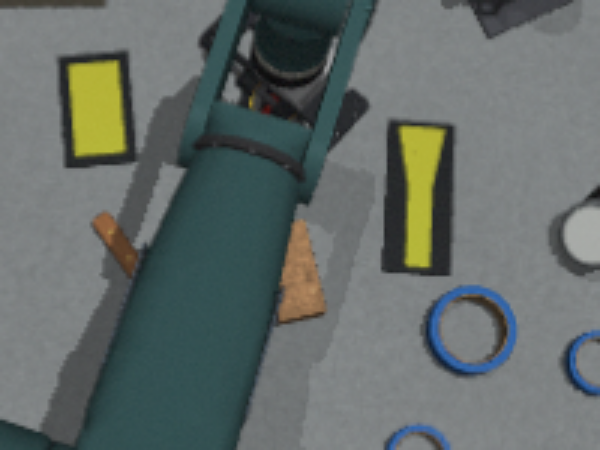

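move_arm --steps '[0,0,0.15,0,0,0,0,0,0,0.3,0,0,0,0,0,0,0.44,0,0,0,0,0,0,0.5,0,0,-0.01,0,0,0,0.5,0,0,-0.03,0,0,0,0.5,0,0,-0.03,0,0,0,0.5,0,0,-0.03,0,0,0,0.5,0,0,-0.03,0]'

```text
time: 6.05
tool_pos: [0.6393, -0.1036, 0.0665]
ee_rot: [3.142, 0.001, 2.952]
wrist_force: [0.1, -0.8, -0.7]
width: 0.0236
finger_force: 30.0
```

move_arm --steps '[0,0,0.02,0,0,-0.025,0,0,0,0.02,0,0,-0.04,0,0,0,0.02,0,0,-0.0455,0,0,0,0.02,0,0,-0.0455,0,0,0,0.02,0,0,-0.0455,0.6,0,0,0.02,0,0,-0.0455,0.6,0,0,0.02,0,0,-0.0455,0.6,0,0,0.02,0,0,-0.0455,0.6,0,0,0.02,0,0,-0.02,0.6,0,0,0.02,0,0,0.02,0.6,0,0,0.02,0,0,0.02,0.6]'

```text
time: 7.15
tool_pos: [0.643, -0.1046, 0.0933]
ee_rot: [-3.141, 0.013, 2.972]
wrist_force: [-0.0, 0.4, 1.3]
width: 0.0564
finger_force: 0.0
```

move_arm --steps '[0,0,-2.316,-0.1516,0.158,0,1,0,0,-2.316,-0.1516,0.158,0,1,0,0,-2.316,-0.1516,0.158,0,1,0,0,-2.316,-0.1516,0.158,0,1,0,0,-2.316,-0.1516,0.158,0,1,0,0,-2.316,-0.1516,0.158,0,1,0,0,-2.316,-0.1516,0.158,0,1,0,0,-2.316,-0.1516,0.158,0,1,0,0,-2.316,-0.1516,0.158,0,0.6,0,0,-2.316,-0.1516,0.158,0,0.6,0,0,-2.316,-0.1516,0.158,0,0.6,0,0,-2.316,-0.1516,0.158,0,0.6]'

```text
time: 8.35
tool_pos: [0.4872, 0.0544, 0.0855]
ee_rot: [-3.141, 0.0, 1.166]
wrist_force: [-0.2, 0.4, 0.4]
width: 0.0653
finger_force: 0.0
```

move_arm --steps '[0,0,-0.15,0,0,0,0.6,0,0,-0.3,0,0,0,0.6,0,0,-0.45,0,0,0,0.6,0,0,-0.52,0,0,0,0.6,0,0,-0.52,0,0,0,0.6,0,0,-0.52,0,0,0,0.6]'

```text
time: 8.95
tool_pos: [0.4872, 0.0544, 0.0857]
ee_rot: [-3.141, 0.0, 0.654]
wrist_force: [-0.6, -0.2, 0.4]
width: 0.0565
finger_force: 0.0
```

```bash
python3 - <<'E'
from h import *
im,d=snapshot("wrist");save("pics/w1.png",im,1.2)
im,d=snapshot("top");save("pics/b2.png",im[100:250,200:400],3)
o=get_obs();print(o["tool_pos"],o["ee_rot"],o["width"])
E
```

```text
[0.48729363 0.05439472 0.08583374] [-3.14157424e+00  1.17645805e-04  6.53311107e-01] 0.05604746617930542
```

View pics/w1.png

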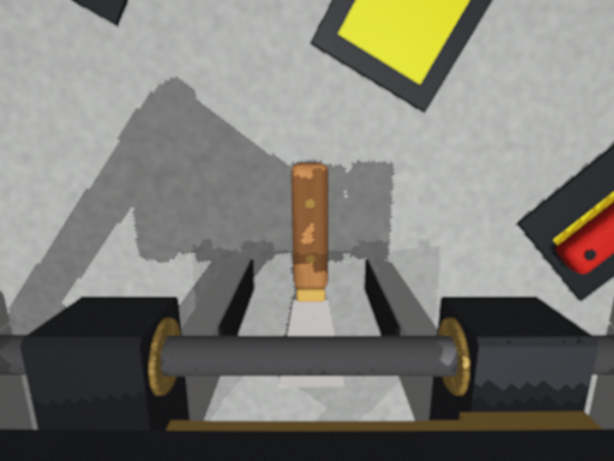

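View pics/b2.png

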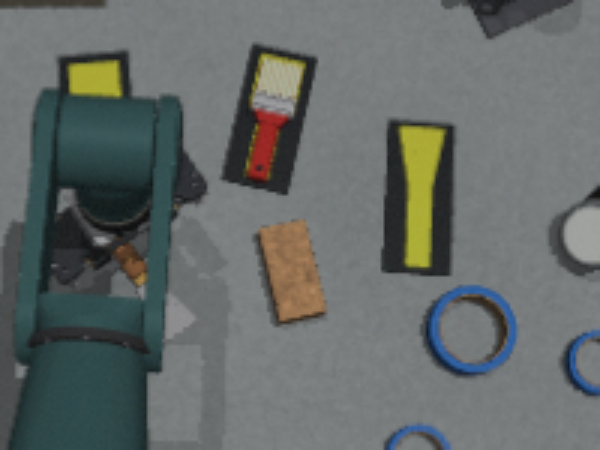

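The brush covers its outline at b2 (265,115), and the knife handle is centred between the fingers at w1 (310,230). Going down to grip.

move_arm --steps '[0,0,0,0,0,-0.04,0.6,0,0,0,0,0,-0.06,0.6,0,0,0,0,0,-0.0685,0.6,0,0,0,0,0,-0.0685,0.6,0,0,0,0,0,-0.0685,0,0,0,0,0,0,-0.0685,0,0,0,0,0,0,-0.0685,0,0,0,0,0,0,-0.0685,0,0,0,0,0,0,-0.0685,0,0,0,0,0,0,-0.0685,0,0,0,0,0,0,-0.0685,0,0,0,0,0,0,-0.0685,0]'

```text
time: 10.25
tool_pos: [0.4878, 0.0543, 0.0181]
ee_rot: [3.141, -0.001, 0.652]
wrist_force: [-0.8, 0.1, 4.2]
width: 0.0239
finger_force: 30.0
```

move_arm --steps '[0,0,0,0,0,0.02,0,0,0,0,0,0,0.05,0,0,0,0,0,0,0.08,0,0,0,0,0,0,0.08,0,0,0,0,0,0,0.08,0]'

```text
time: 10.75
tool_pos: [0.4873, 0.0544, 0.0972]
ee_rot: [3.141, -0.0, 0.652]
wrist_force: [-0.5, -0.0, -0.1]
width: 0.0236
finger_force: 30.0
```

move_arm --steps '[0,0,2.461,0.058,-0.34,0,0,0,0,2.461,0.058,-0.34,0,0,0,0,2.461,0.058,-0.34,0,0,0,0,2.461,0.058,-0.34,0,0,0,0,2.461,0.058,-0.34,0,0,0,0,2.461,0.058,-0.34,0,0,0,0,2.461,0.058,-0.34,0,0,0,0,2.461,0.058,-0.34,0,0,0,0,2.461,0.058,-0.34,0,0,0,0,2.461,0.058,-0.34,0,0,0,0,2.461,0.058,-0.34,0,0,0,0,2.461,0.058,-0.34,0,0]'

```text
time: 11.95
tool_pos: [0.5439, -0.2849, 0.0939]
ee_rot: [-3.141, -0.006, 2.394]
wrist_force: [-0.8, 1.0, -0.9]
width: 0.0237
finger_force: 30.0
```

move_arm --steps '[0,0,0.15,0,0,0,0,0,0,0.3,0,0,0,0,0,0,0.45,0,0,0,0,0,0,0.6,0,0,0,0,0,0,0.66,0,0,0,0,0,0,0.66,0,0,0,0,0,0,0.66,0,0,0,0]'

```text
time: 12.65
tool_pos: [0.5445, -0.285, 0.0953]
ee_rot: [3.14, -0.003, 3.046]
wrist_force: [0.2, -0.4, -0.9]
width: 0.023
finger_force: 30.0
```

move_arm --steps '[0,0,0.065,0.001,0,-0.03,0,0,0,0.065,0.001,0,-0.06,0,0,0,0.065,0.001,0,-0.073,0,0,0,0.065,0.001,0,-0.073,0,0,0,0.065,0.001,0,-0.073,0.6,0,0,0.065,0.001,0,-0.073,0.6,0,0,0.065,0.001,0,-0.073,0.6,0,0,0.065,0.001,0,-0.073,0.6,0,0,0.065,0.001,0,-0.04,0.6,0,0,0.065,0.001,0,0,1,0,0,0.065,0.001,0,0,1,0,0,0.065,0.001,0,0,1]'

```text
time: 13.85
tool_pos: [0.5472, -0.2862, 0.0993]
ee_rot: [-3.14, 0.003, 3.113]
wrist_force: [0.6, 0.5, 0.0]
width: 0.0771
finger_force: 0.0
```

move_arm --steps '[0,0,0.15,-0.035,0.07,0,1,0,0,0.29,-0.0745,0.1485,0,1,0,0,0.29,-0.0745,0.1485,0,1,0,0,0.29,-0.0745,0.1485,0,1,0,0,0.29,-0.0745,0.1485,0,1,0,0,0.29,-0.0745,0.1485,0,1,0,0,0.29,-0.0745,0.1485,0,1]'

```text
time: 14.55
tool_pos: [0.4725, -0.1384, 0.0973]
ee_rot: [-3.141, -0.0, -2.882]
wrist_force: [0.2, -0.2, -0.2]
width: 0.0938
finger_force: 0.0
```

```bash
python3 - <<'E'
from h import *
im,d=snapshot("wrist");save("pics/w2.png",im,1.2)
im,d=snapshot("top");save("pics/b3.png",im[100:250,200:400],3)
o=get_obs();print(o["tool_pos"],o["ee_rot"],o["width"])
E
```

```text
[ 0.47244308 -0.13835373  0.09731113] [-3.14153327e+00 -1.97319019e-04 -2.88193294e+00] 0.0943610875373137
```

View pics/w2.png

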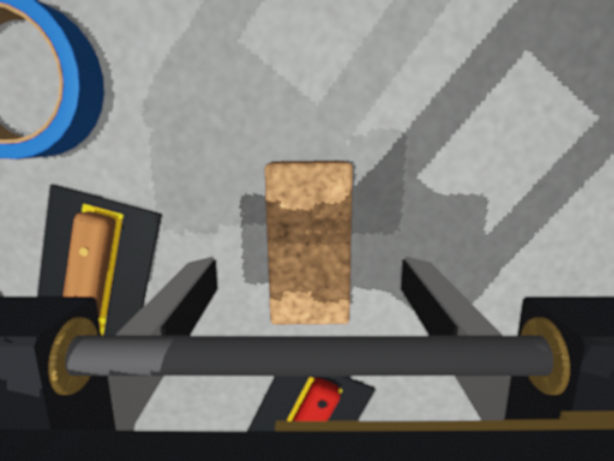

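View pics/b3.png

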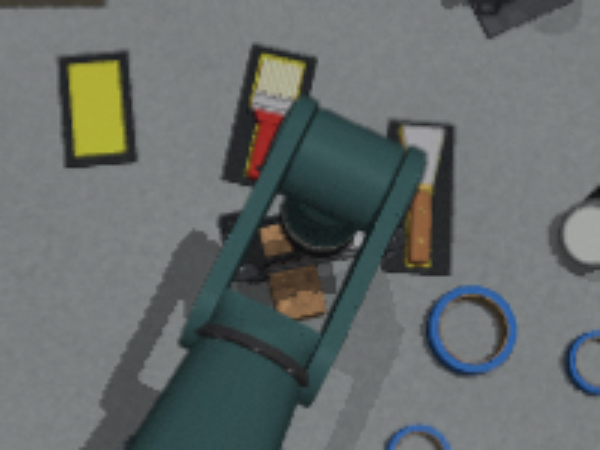

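The knife lies on its mat at b3 (425,195), with the handle end about 3–5 mm short of the outline's end. The block is centred between the fingers. Gripping it now.

move_arm --steps '[0,0,0,0,0,-0.04,1,0,0,0,0,0,-0.065,1,0,0,0,0,0,-0.0755,1,0,0,0,0,0,-0.0755,1,0,0,0,0,0,-0.0755,0,0,0,0,0,0,-0.0755,0,0,0,0,0,0,-0.0755,0,0,0,0,0,0,-0.0755,0,0,0,0,0,0,-0.0755,0,0,0,0,0,0,-0.0755,0,0,0,0,0,0,-0.0755,0,0,0,0,0,0,-0.0755,0]'

```text
time: 15.85
tool_pos: [0.4722, -0.1373, 0.0225]
ee_rot: [-3.141, 0.001, -2.88]
wrist_force: [-0.3, 0.1, 4.0]
width: 0.055
finger_force: 30.0
```

move_arm --steps '[0,0,0,0,0,0.02,0,0,0,0,0,0,0.05,0,0,0,0,0,0,0.08,0,0,0,0,0,0,0.08,0,0,0,0,0,0,0.08,0]'

```text
time: 16.35
tool_pos: [0.4719, -0.1371, 0.1019]
ee_rot: [-3.141, 0.0, -2.88]
wrist_force: [0.3, 0.5, -1.4]
width: 0.0548
finger_force: 30.0
```

move_arm --steps '[0,0,-0.119,0.19,0.235,0,0,0,0,-0.119,0.19,0.235,0,0,0,0,-0.119,0.19,0.235,0,0,0,0,-0.119,0.19,0.235,0,0,0,0,-0.119,0.19,0.235,0,0,0,0,-0.119,0.19,0.235,0,0,0,0,-0.119,0.19,0.235,0,0,0,0,-0.119,0.19,0.235,0,0,0,0,-0.119,0.19,0.235,0,0,0,0,-0.119,0.19,0.235,0,0]'

```text
time: 17.35
tool_pos: [0.6609, 0.0964, 0.1016]
ee_rot: [-3.141, -0.001, -3.001]
wrist_force: [-0.4, -0.2, -0.0]
width: 0.0548
finger_force: 30.0
```

move_arm --steps '[0,0,0,0,0,-0.03,0,0,0,0,0,0,-0.06,0,0,0,0,0,0,-0.075,0,0,0,0,0,0,-0.075,0,0,0,0,0,0,-0.075,0.9,0,0,0,0,0,-0.075,0.9,0,0,0,0,0,-0.075,0.9,0,0,0,0,0,-0.075,0.9,0,0,0,0,0,-0.04,0.9,0,0,0,0,0,0,1,0,0,0,0,0,0.02,1,0,0,0,0,0,0.02,1]'

```text
time: 18.55
tool_pos: [0.6645, 0.0981, 0.1274]
ee_rot: [-3.141, 0.01, -2.999]
wrist_force: [0.7, 0.2, 0.4]
width: 0.0936
finger_force: 0.0
```

move_arm --steps '[0,0,-0.14,-0.2445,-0.394,-0.02,1,0,0,-0.14,-0.2445,-0.394,-0.02,1,0,0,-0.14,-0.2445,-0.394,-0.02,1,0,0,-0.14,-0.2445,-0.394,-0.02,1,0,0,-0.14,-0.2445,-0.394,-0.02,1,0,0,-0.14,-0.2445,-0.394,-0.02,1,0,0,-0.14,-0.2445,-0.394,-0.02,1,0,0,-0.14,-0.2445,-0.394,-0.02,1,0,0,-0.14,-0.2445,-0.394,-0.02,1,0,0,-0.14,-0.2445,-0.394,-0.02,1,0,0,-0.14,-0.2445,-0.394,-0.02,1,0,0,-0.14,-0.2445,-0.394,-0.02,1]'

```text
time: 19.75
tool_pos: [0.4175, -0.295, 0.101]
ee_rot: [3.139, -0.001, -3.139]
wrist_force: [0.5, -0.3, 0.4]
width: 0.0939
finger_force: 0.0
```

```bash
python3 - <<'E'
from meas import *
im,d=snapshot("wrist");m=camera_model("wrist");save("pics/w3.png",im,1.2)
o=get_obs();print(o["tool_pos"],o["ee_rot"],o["width"])
H,S,V=hue(im);M=big((H>98)&(H<125)&(S>110));ys,xs=np.nonzero(M&(d>0));P=cloud(m,np.c_[xs,ys],d[ys,xs]);T=P[(P[:,2]>.024)&(P[:,2]<.036)]
(c,r)=cv2.minEnclosingCircle((T[:,:2]*1000).astype(np.float32));A=np.c_[2*T[:,:2],np.ones(len(T))];s=np.linalg.lstsq(A,(T[:,:2]**2).sum(1),rcond=None)[0]
print(len(T),np.round(c,1),r,s[:2].round(4),np.sqrt(s[2]+s[0]**2+s[1]**2).round(4))
E
```

```text
[ 0.41794306 -0.29468602  0.10133599] [ 3.13997123e+00 -3.54821874e-04 -3.13803865e+00] 0.09409627992048822
3427 [ 418.  -343.7] 49.66157150268555 [ 0.4178 -0.3436] 0.0451
```

View pics/w3.png

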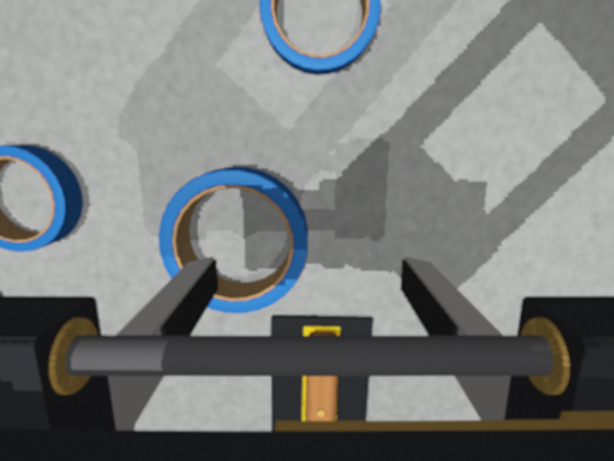

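The 100 mm roll is at w3 (235,240), centre (0.418, -0.344), with its right wall under the gripper centre. I'll pinch the wall there.

move_arm --steps '[0,0,0,0,-0.005,0,0.5,0,0,0,0,-0.005,0,0.5,0,0,0,0,-0.005,0,0.5,0,0,0,0,-0.005,-0.03,0.5,0,0,0,0,-0.005,-0.065,0.5,0,0,0,0,-0.005,-0.083,0.5,0,0,0,0,-0.005,-0.083,0,0,0,0,0,-0.005,-0.083,0,0,0,0,0,-0.005,-0.083,0,0,0,0,0,-0.005,-0.083,0,0,0,0,0,-0.005,-0.083,0,0,0,0,0,-0.005,-0.083,0]'

```text
time: 21.0
tool_pos: [0.4181, -0.3016, 0.0201]
ee_rot: [-3.14, 0.002, -3.14]
wrist_force: [-0.6, 0.3, 3.1]
width: 0.0118
finger_force: 32.2
```

move_arm --steps '[0,0,0,0,0,0,0,0,0,0,0,0,0,0,0,0,0,0,0,0,0,0,0,0,0,0,0.02,0,0,0,0,0,0,0.05,0,0,0,0,0,0,0.08,0,0,0,0,0,0,0.08,0,0,0,0,0,0,0.08,0]'

```text
time: 21.8
tool_pos: [0.4172, -0.301, 0.0985]
ee_rot: [3.141, -0.0, -3.139]
wrist_force: [-0.5, -0.3, -1.8]
width: 0.0118
finger_force: 32.1
```

```bash
python3 - <<'E'
from meas import *
im,d=snapshot("wrist");save("pics/w4.png",im,1.2);m=camera_model("wrist")
o=get_obs();print(o["tool_pos"],o["ee_rot"],o["width"])
H,S,V=hue(im);M=big((H>98)&(H<125)&(S>110));ys,xs=np.nonzero(M&(d>0));P=cloud(m,np.c_[xs,ys],d[ys,xs]);print(P.min(0),P.max(0))
E
```

```text
[ 0.41652209 -0.30041613  0.09726385] [ 3.13960050e+00 -2.15673070e-03 -3.13950318e+00] 0.01181425685987301
[ 0.36381382 -0.39214726  0.00273162] [ 0.48691144 -0.29311042  0.19511238]
```

View pics/w4.png

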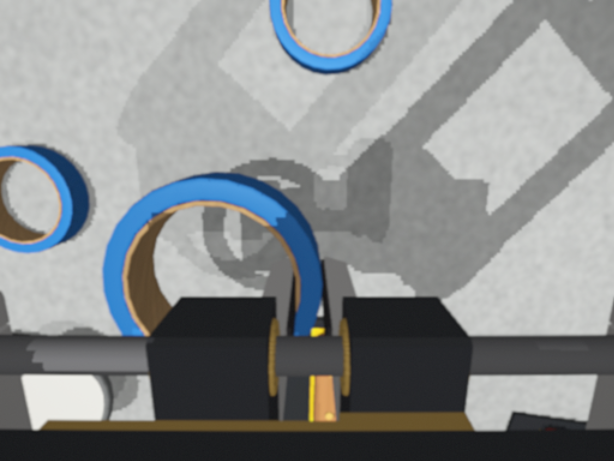

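The roll is held by its wall, level, at w4 (215,260). I'll carry it to its mat.

move_arm --steps '[0,0,0,0.012,0.0455,0,0,0,0,0,0.023,0.091,0,0,0,0,0,0.034,0.137,0,0,0,0,0,0.045,0.183,0,0,0,0,0,0.056,0.229,0,0,0,0,0,0.067,0.275,0,0,0,0,0,0.078,0.321,0,0,0,0,0,0.09,0.367,0,0,0,0,0,0.101,0.413,0,0,0,0,0,0.112,0.459,0,0,0,0,0,0.124,0.505,0,0,0,0,0,0.135,0.551,0,0]'

```text
time: 23.05
tool_pos: [0.5511, 0.2513, 0.0958]
ee_rot: [-3.14, -0.004, -3.139]
wrist_force: [0.7, -1.1, -1.2]
width: 0.0117
finger_force: 32.1
```

move_arm --steps '[0,0,0,0.011,0.047,0,0,0,0,0,0.023,0.094,0,0,0,0,0,0.023,0.094,0,0,0,0,0,0.023,0.094,0,0,0,0,0,0.023,0.094,0,0,0,0,0,0.023,0.094,0,0]'

```text
time: 23.65
tool_pos: [0.5751, 0.3422, 0.0985]
ee_rot: [-3.141, -0.001, -3.141]
wrist_force: [-0.3, 0.4, -0.4]
width: 0.0119
finger_force: 32.1
```

move_arm --steps '[0,0,0,0,0.002,-0.03,0,0,0,0,0,0.002,-0.06,0,0,0,0,0,0.002,-0.0745,0,0,0,0,0,0.002,-0.0745,0,0,0,0,0,0.002,-0.0745,0,0,0,0,0,0.002,-0.0745,0.4,0,0,0,0,0.002,-0.0745,0.4,0,0,0,0,0.002,-0.0745,0.4,0,0,0,0,0.002,-0.0745,0.4,0,0,0,0,0.002,-0.0745,0.4,0,0,0,0,0.002,-0.04,0.4,0,0,0,0,0.002,0.01,0.4]'

```text
time: 24.85
tool_pos: [0.5728, 0.3446, 0.1049]
ee_rot: [-3.137, -0.009, -3.139]
wrist_force: [1.0, 1.0, -0.1]
width: 0.0375
finger_force: 0.0
```

move_arm --steps '[0,0,0,0,0,0.05,0.4,0,0,0,-0.05,0,0.1,0.4,0,0,0,-0.3,0.1,0.1,0.4,0,0,0,-0.3,0.1,0.1,0.4,0,0,0,-0.3,0.1,0.1,0.4,0,0,0,-0.3,0.1,0.1,0.4,0,0,0,-0.3,0.1,0.1,0.4,0,0,0,-0.3,0.1,0.1,0.4,0,0,0,-0.3,0.1,0.1,0.4,0,0,0,-0.3,0.1,0.1,0.4]'

```text
time: 25.85
tool_pos: [0.275, 0.4461, 0.2093]
ee_rot: [3.141, 0.001, -3.138]
wrist_force: [0.4, 0.7, -0.0]
width: 0.0377
finger_force: 0.0
```

```bash
python3 - <<'E'
from meas import *
im,d=snapshot("top");m=camera_model("top");save("pics/fin.png",im[100:250,140:400],3)
o=get_obs();print(o["tool_pos"],o["width"],o["time"])
H,S,V=hue(im)
def show(n,M,z):
    P=pts(m,M,z);c,v=axis(P);print(n,M.sum(),c.round(4),"pca",np.degrees(np.arctan2(v[1],v[0])).round(1),*rect(P));return c
show("knife handle",big(win((H<18)&(S>110),(341,177),22)),.020)
show("blade",big(win((S<40)&(V>130),(341,152),18)),.014)
show("brush handle",big(win(((H<8)|(H>172))&(S>130),(288,150),22)),.018)
show("bristle",big(win((V>140)&(S<110),(293,125),14)),.018)
show("block",big(win((H<18)&(S>90),(232,138),28)),.036)
M=big(win((H>98)&(H<125)&(S>130),(172,156),22));P=pts(m,M,.034);(c,r)=cv2.minEnclosingCircle((P*1000).astype(np.float32));print("ring",np.round(c),r)
for t in("tin","mask"):
    for r in silhouettes("top",t)[:1]: print(t,r["score"],np.round(r["uv"]))
E
```

```text
[0.2757906  0.44575072 0.20903327] 0.0377014508524728 25.9
knife handle 161 [ 0.5343 -0.2841] pca 176.7 [ 0.5345 -0.2844] [83. 24.] 176.3
blade 170 [ 0.6265 -0.2867] pca 178.1 [ 0.6231 -0.2884] [62. 40.] 3.6
brush handle 159 [ 0.6245 -0.1017] pca 170.4 [ 0.6207 -0.1055] [84. 36.] 176.9
bristle 147 [ 0.7062 -0.1151] pca 69.3 [ 0.7062 -0.1151] [46. 44.] 81.6
block 491 [0.6589 0.0955] pca -171.3 [0.6592 0.0957] [112.  57.] 8.9
ring [574. 302.] 52.28453826904297
tin 0.55 [ 93. 137.]
mask 0.81 [410. 175.]
```

View pics/fin.png

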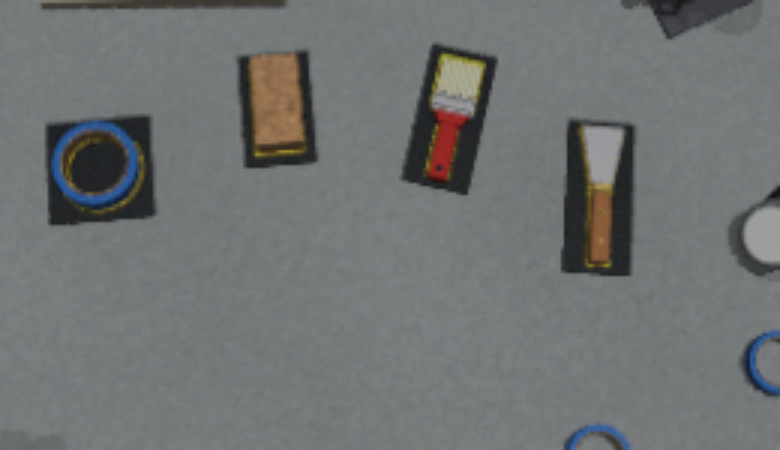

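Each tool covers its outline and the directions match. One last check that the tape lies level, and then I hand in.

```bash
python3 - <<'E'
from meas import *
im,d=snapshot("top");m=camera_model("top");H,S,V=hue(im)
M=big(win((H>98)&(H<125)&(S>130),(172,156),22));ys,xs=np.nonzero(M);P=cloud(m,np.c_[xs,ys],d[ys,xs])
for a in(0,1):
    q=P[:,a]-.575 if a==0 else P[:,a]-.3; print(np.median(P[q>.02,2]).round(4),np.median(P[q<-.02,2]).round(4))
z=np.median(P[:,2]);print(z)
if .026<z<.042: print(close_job())
E
```

```text
0.0331 0.0327
0.0335 0.0337
0.03347145337089352
the job is handed in; nothing more can be done
None
```

The job is handed in at about 26 s: the knife, brush, block and tape each measured within about 5 mm of their outlines, pointing as drawn, with the tin and respirator not visibly moved; no verdict was returned.

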